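Reverse the battery pack in its charging dock

TASK

The blue battery pack was put into the charging dock backwards, so it stops short with its forked copper contacts sticking out. Slide it all the way out of the dock, turn it end for end, and slide it back in with the contacts first, pushing it fully home against the stop. Leave the copper nozzle, the yellow fuse carton, the red pliers and the black marker where they are.

Things in the scene. Friction and masses are not known exactly. Their poses are not given: they have to be found in the camera images.
- dock: Dock fixed to the bench: aluminium sleeve 50 mm high with an open mouth, and a black housing behind it (x 50 to 130 mm, 58 mm high); 102 mm wide over bolt flanges. Origin on the bench under the sleeve's middle; x runs level along the sleeve from mouth (x -50 mm) inward to the stop (x +50 mm), z up. Inside 51 mm wide; floor 4 mm, roof 46 mm above the bench.
- dock_mouth (a point): Centre of the mouth, at floor height, at the tips of the lips. The last 13 mm of walls and roof flare outward (about 70 mm over the lips); a low ramp, rising from the bench to the floor, reaches 12 mm out in front. The lips' flare forgives a few mm; in the sleeve there is 2.5 mm of play each side and 8 mm above the pack.
- dock_stop (a point): Foot of the sleeve's back wall (the stop), at floor height. From this wall a black contact tongue, 34 mm long, 14 mm wide, 10 to 32 mm above the bench, points to the mouth: it fits into the pack's fork, but blocks the pack's black end. (High above the bench a machine beam runs sideways at world x = 0.58 m and beyond, its underside 0.55 m up: keep the arm low.)
- pack: Loose battery pack, 110 x 46 x 34 mm, about 0.16 kg: blue, copper fork (contacts) at one end, black ribbed cap at the other. Origin centred in its underside; x along its length to the contact end, z up. Starts upright on the sleeve floor, backwards, contact end 44 to 50 mm out of the mouth. Plain sliding friction of a few N at most, no catch.
- pack_contact_end (a point): Centre of the copper contact end face, 55 mm from the pack's middle, 17 mm above its underside. The fork is 36 mm deep: two copper cheeks 12 mm thick, 22 mm apart, joined by a 5 mm floor; it can be gripped across the cheeks (46 mm).
- pack_black_end (a point): Centre of the black end face, 55 mm from the pack's middle, 17 mm above its underside. With the pack fully home this face still stands 10 mm out of the mouth, so the last 25 to 30 mm are easiest done by pushing on it with shut fingers.
- nozzle: Copper welding nozzle, 26 mm across, standing 32 mm high, loose; origin under its centre. A bystander.
- fuses: Small yellow and white carton, 58 x 75 x 30 mm, loose; origin under its centre. A bystander.
- pliers: Red-handled needle-nose pliers, 153 x 50 x 13 mm, lying loose, long side along its x; origin under its centre. A bystander.
- marker: Black marker pen, 128 x 15 x 15 mm, lying loose along its x; origin under its centre. A bystander.
Mind the look-alikes: they are no part of the job. Leave any pink or turquoise look-alike of the pack alone.

How it is judged:
By the outcome, as a careful person would: the job done as asked, in the order asked, and still so for the second after the job is handed in, with the robot touching nothing.
It also fails if it takes over 69 s, if anything falls off the work surface, if the arm or the gripper's body presses on something with over 40 N, if the wrist force passes 120 N, or if a joint passes its speed limit or range.

ROBOT

A 7-joint arm with a two-finger parallel gripper is mounted at the origin on a cart in front of the work surface, level with it; the furniture and walls round the work are solid. World frame = base frame: x ahead of the robot, y to its left, z up, the work surface at z = 0. Lengths are in m, angles in degrees, forces in N, time in s.
With the tool pointing down it reaches from about 0.4 to 0.85 m from the base axis. Payload 10.4 kg.
Tool frame: the origin (TCP) lies midway between the tips of the shut fingers; the grasp point (between the pads) lies tcp_to_grasp behind it (tcp_to_grasp is the distance from the TCP to the grasp point, in m); z points along the fingers, y is the line along which they close (so a half turn about z gives the same grasp; the last joint's range is limited). The gripper opens to 87 mm and grips with 3 to 60 N. Pads are 19 mm wide; open, the fingers measure 117 mm over their backs; the gripper's body (75 mm by 190 mm) begins 51 mm behind the grasp point.
Start: joints at [-75.894, 19.034, -3.707, 83.658, 1.238, 77.344, -5.071], TCP at [0.166, 0.603, 0.223] pointing down, gripper open.
Joint ranges: [-148.97, 148.97], [-28.65, 121.19], [-84.17, 76.75], [9.2, 138.47], [-72.65, 252.65], [3.7, 117.97], [-149.18, 149.18]. Speed limits (degrees/s): [127.2, 127.2, 159.86, 159.86, 180, 180, 180].

INTERFACE

Orientations are given as a 3x3 rotation matrix whose columns are the frame's x, y, z axes.
In Python, from rig import get_obs, grab_frame, camera_model, hand_in, tcp_to_grasp gives the robot as it stands. The module is installed in compiled form; this text tells all that it offers.
- The arm moves only by the shell command python3 -m handwheel 'ROWS' [OPENING] [FORCE]. ROWS is text: rows parted by semicolons, each of 4 numbers parted by spaces: the shift along the tool's x, y, z normalised to -1 to 1, where 1 is 0.2 m, then the turn about the tool's z normalised to -1 to 1, where 1 is pi rad. A call has exactly 5 rows; each row is the pose to reach, as a shift and turn from the pose commanded when the call began, along the tool's axes at that moment, turning the shorter way round; what a row does not reach only later rows make up. A row lasts 1/8 s, in which the tool goes at most 62.5 mm and 10.7 degrees, less where a joint would pass 70% of its speed; a pose out of reach is approached as far as the arm can. A call with a number of a shift or a turn outside -1 to 1 is refused whole. A call with a gripper value outside its range is refused whole. OPENING is the opening, from -1 (shut) to 1 (fully open), so that 0 is half open, set as the call begins (- or left out, the last holds). The fingers move at their own pace and stop on an object; FORCE is the grip in N (left out, the last holds). Time passes only in rows, so rows that repeat a pose let the fingers close, or fill a call up. It gives the time, the measured TCP pose, the force, the opening and the grip force at its end, in the units of the state.
- get_obs(): the state, without advancing time (a new reading comes with each control period).
- grab_frame(name): name is "scene" or "top" or "wrist"; returns (picture, depth): 384x512x3 uint8, red, green, blue; 384x512 float32, m along the optical axis (not along the pixel's ray), 0 where there is no reading.
- camera_model(name): a dict with "vertical_fov" (degrees; the focal length in pixels is half the picture's height over the tangent of half this angle, whatever the lens; pixels are square), "cx", "cy" (the principal point, pixels), "pose" (4x4, takes a point from camera to world coordinates); the wrist camera has in their place "tool_from_camera" (4x4, takes a point from camera to tool coordinates, whose origin is the TCP and whose axes are the flange's). Camera axes: x right, y up, looking along -z (the intrinsics and any distortion apply to the point x, -y, -z); pixel columns grow to the right and rows downward; lengths in m; the calibration is good to about 2 mm. A picture is of the moment at which its call begins: read the wrist's pose just before it. camera_model takes no time and is no camera call.
- hand_in(): hands the job in; it is judged then, once.
The state is a dict: "time_s": time; "joint_pos": joint angles; "dq": joint speeds; "tau": joint torques, N m; "tcp_pos": TCP position; "tcp_rot": TCP orientation; "force": force on the tool from outside, world axes, zero at the start; "ft_torque": the same for the moment, N m; "gripper_width": finger opening in m; "gripper_force": force on a finger pad.
Only numpy, scipy, OpenCV 4.12 (cv2) and the standard library are available. Lean on these libraries where they do the work, as an engineer would, in place of code of your own. Each camera call takes 0.05 s, during which the arm holds its last target. There are 200 camera calls.

## Working session

There is one attempt and no reset: what is moved stays moved. The work goes in short steps, Python scripts to look and compute and a shell command to move; the robot and the scene stay as the last step left them, time stands still between calls to the robot, and variables do not carry over. Pictures are saved under pics/ and viewed, at most 10 in all, crops included, and the job is handed in when it is done.

```bash
mkdir -p pics; python3 - <<'E'
from rig import *
import cv2,numpy as np
o=get_obs();print(o['time_s'],o['tcp_pos'],np.round(o['tcp_rot'],3).tolist(),o['gripper_width'],tcp_to_grasp)
ims=[]
for n in("scene","top"):
    p,d=grab_frame(n);np.savez(f'{n}0.npz',p=p,d=d);m=camera_model(n);print(n,m)
    cv2.imwrite(f'pics/{n}0.png',p[:,:,::-1])
print(camera_model("wrist"))
E
```

```text
0.0 [0.16588298 0.60218899 0.22177203] [[-0.964, 0.266, -0.0], [0.266, 0.964, -0.001], [-0.0, -0.001, -1.0]] 0.08664890830248921 0.0187
scene {'vertical_fov': 49.68457009842767, 'cx': 255.64873745359458, 'cy': 194.15719850377056, 'pose': array([[ 0.78675065,  0.26784737, -0.55613056, -0.23753771],
       [-0.61723025,  0.35171001, -0.70379463, -1.04999497],
       [ 0.00708714,  0.89697149,  0.44203158,  0.69716617],
       [ 0.        ,  0.        ,  0.        ,  1.        ]])}
top {'vertical_fov': 54.00458965589039, 'cx': 261.1910467774149, 'cy': 191.78979951112387, 'pose': array([[ 0.02463624,  0.99185321, -0.12498109,  0.42770009],
       [-0.99944276,  0.02725323,  0.01927243, -0.00577288],
       [ 0.02252156,  0.12443665,  0.99197192,  1.27028191],
       [ 0.        ,  0.        ,  0.        ,  1.        ]])}
{'vertical_fov': 58.878948710792805, 'cx': 253.88831547871538, 'cy': 191.5485545067457, 'tool_from_camera': array([[ 6.48595320e-04,  9.68172300e-01,  2.50283794e-01,
         6.84040488e-02],
       [ 9.99999057e-01, -3.25034559e-04, -1.33410656e-03,
        -3.46311198e-04],
       [-1.21029414e-03,  2.50284424e-01, -9.68171598e-01,
        -1.62394824e-01],
       [ 0.00000000e+00,  0.00000000e+00,  0.00000000e+00,
         1.00000000e+00]])}
```

View pics/scene0.png

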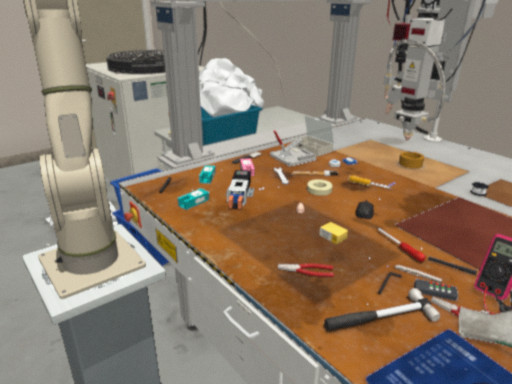

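View pics/top0.png

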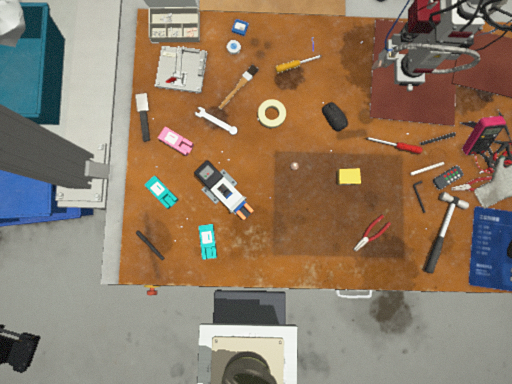

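Top view: the dock runs from the housing at (207,170) to the mouth at (235,203), with a copper fork at (245,211). Candidates for the pack are the object in the dock (235,200), pink (176,140), turquoise (160,192) and turquoise (207,241). I choose the one in the dock with the copper fork and will check it in a crop.

```bash
cat > h.py <<'E'
import numpy as np,cv2
from rig import *
def K(m):
    f=192/np.tan(np.radians(m['vertical_fov']/2));return f,m['cx'],m['cy']
def pose(n,o=None):
    m=camera_model(n)
    if n!='wrist':return m['pose']
    T=np.eye(4);T[:3,:3]=o['tcp_rot'];T[:3,3]=o['tcp_pos'];return T@m['tool_from_camera']
def onplane(n,uv,z,T=None):
    m=camera_model(n);f,cx,cy=K(m);T=m['pose'] if T is None else T
    uv=np.atleast_2d(uv).astype(float)
    r=np.c_[(uv[:,0]-cx)/f,-(uv[:,1]-cy)/f,-np.ones(len(uv))]@T[:3,:3].T
    return T[:3,3]+r*((z-T[2,3])/r[:,2])[:,None]
def cloud(n,d,T=None):
    m=camera_model(n);f,cx,cy=K(m);T=m['pose'] if T is None else T
    v,u=np.mgrid[:384,:512]
    P=np.stack([(u-cx)/f*d,-(v-cy)/f*d,-d],-1);return P@T[:3,:3].T+T[:3,3]
E
python3 - <<'E'
from h import *
Z=np.load('top0.npz');p,d=Z['p'],Z['d'];P=cloud('top',d)
cv2.imwrite('pics/crop.png',cv2.resize(p[150:230,185:265,::-1],(600,600),interpolation=cv2.INTER_CUBIC))
hsv=cv2.cvtColor(p,cv2.COLOR_RGB2HSV)
c=P[195:220,225:262];print('z',np.round(c[::3,::4,2],3))
# tall things near dock
sub=np.zeros(d.shape,bool);sub[150:230,185:265]=1
for lo,hi in((.053,.07),(.042,.053),(.03,.042)):
    m=sub&(P[...,2]>lo)&(P[...,2]<hi);q=P[m]
    r=cv2.minAreaRect(q[:,:2].astype(np.float32)*1000);print(lo,len(q),np.median(q,0),r)
print(np.round(onplane('top',[(176,140),(160,192),(207,241)],.03),3))
E
```

```text
z [[ 0.038  0.038  0.051  0.05   0.05   0.004  0.001 -0.001  0.     0.001]
 [ 0.053  0.05   0.05   0.049  0.049  0.029  0.004 -0.001  0.003  0.001]
 [ 0.05   0.05   0.052  0.051  0.058  0.038  0.002 -0.005  0.003 -0.001]
 [ 0.005  0.05   0.05   0.052  0.044  0.043 -0.001  0.001 -0.008  0.004]
 [ 0.003  0.049  0.056  0.038  0.032  0.013  0.038  0.002 -0.002 -0.002]
 [ 0.002 -0.     0.006  0.035  0.01   0.009  0.039  0.04   0.     0.003]
 [-0.001  0.002 -0.001  0.02   0.044  0.012  0.011  0.     0.001  0.003]
 [ 0.003  0.002  0.005  0.005  0.036  0.041 -0.001  0.002 -0.001  0.   ]
 [ 0.002  0.002  0.001  0.002  0.001 -0.     0.002  0.002  0.004 -0.   ]]
0.053 567 [0.62784914 0.13701371 0.0583488 ] ((600.1950073242188, 107.31175994873047), (180.2238006591797, 62.3018798828125), 46.6439323425293)
0.042 357 [0.56838959 0.07364399 0.05012488] ((586.4943237304688, 91.89229583740234), (223.46755981445312, 68.68497467041016), 45.15858459472656)
0.03 297 [0.53050571 0.07957065 0.03694917] ((557.3435668945312, 161.6616973876953), (301.6803894042969, 167.13050842285156), 50.67158126831055)
[[0.751 0.261 0.03 ]
 [0.574 0.304 0.03 ]
 [0.418 0.142 0.03 ]]
```

View pics/crop.png

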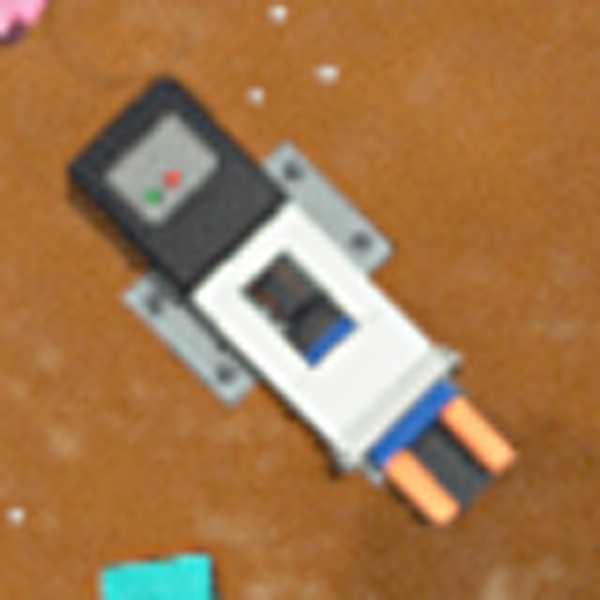

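The crop confirms it: blue body, copper fork sticking out of the mouth with tips at about crop (445,522) and (515,458). The turquoise and pink ones lie apart from the dock.

```bash
python3 - <<'E'
from h import *
s=lambda L:np.array(L)/7.5+np.array([185,150])-.43
H=onplane('top',s([(168,78),(72,170),(188,298),(290,205)]),.058)
S=onplane('top',s([(192,298),(292,208),(348,462),(445,375)]),.050)
F=onplane('top',s([(437,525),(517,460)]),.038)
print(np.round(H,3),np.round(S,3),np.round(F,3),sep='\n')
u=H[[0,1]].mean(0)-H[[2,3]].mean(0);print('len',np.linalg.norm(u[:2]),np.degrees(np.arctan2(u[1],u[0])))
u=H[[0,1]].mean(0)-F.mean(0);print('housing back to fork tip',np.linalg.norm(u[:2]),np.degrees(np.arctan2(u[1],u[0])),F.mean(0))
for n in range(5):pass
o=onplane('top',[(295,166),(349,176),(372,233),(150,244)],.01);print(np.round(o,3))
E
python3 -m handwheel '-0.2 -0.2 0 0;-0.4 -0.4 0 0;-0.6 -0.6 0 0;-0.8 -0.8 0 0;-1 -1 0 0' 1 30
```

```text
[[0.68  0.15  0.058]
 [0.639 0.19  0.058]
 [0.584 0.138 0.058]
 [0.626 0.095 0.058]]
[[0.585 0.137 0.05 ]
 [0.626 0.095 0.05 ]
 [0.516 0.067 0.05 ]
 [0.554 0.026 0.05 ]]
[[ 0.49   0.028  0.038]
 [ 0.519 -0.006  0.038]]
len 0.07658276519010522 44.607663009335155
housing back to fork tip 0.2221853408093233 45.82735204100693 [0.50459159 0.01091212 0.038     ]
[[ 0.678 -0.143  0.01 ]
 [ 0.649 -0.328  0.01 ]
 [ 0.458 -0.405  0.01 ]
 [ 0.403  0.332  0.01 ]]
time_s: 0.72
tcp_pos: [0.3063, 0.3548, 0.2224]
tcp_rot: [[-0.964, 0.266, -0.0], [0.266, 0.964, 0.0], [0.0, -0.0, -1.0]]
force: [0.2, 0.3, 0.1]
gripper_width: 0.0869
gripper_force: 0.0
```

```bash
python3 -m handwheel '-0.15 -0.13 0 -0.034;-0.3 -0.26 0 -0.068;-0.44 -0.39 0 -0.102;-0.59 -0.52 0 -0.136;-0.73 -0.655 0 -0.17'
python3 -m handwheel '-0.06 -0.19 0 -0.034;-0.12 -0.37 0 -0.068;-0.18 -0.56 0 -0.102;-0.24 -0.75 0 -0.136;-0.295 -0.935 0 -0.171' 
python3 - <<'E'
from h import *
import time
o=get_obs();p,d=grab_frame('wrist');o=get_obs();T=pose('wrist',o)
print(np.round(o['joint_pos'],1),np.round(o['tcp_pos'],4),np.round(o['tcp_rot'],3).tolist(),np.abs(o['dq']).max())
np.savez('w1.npz',p=p,d=d,T=T);cv2.imwrite('pics/w1.png',p[:,:,::-1])
E
```

```text
time_s: 1.35
tcp_pos: [0.4121, 0.1903, 0.2224]
tcp_rot: [[-0.964, -0.266, -0.0], [-0.266, 0.964, -0.0], [0.0, 0.0, -1.0]]
force: [-0.0, 0.6, 0.7]
gripper_width: 0.0868
gripper_force: 0.0
time_s: 1.98
tcp_pos: [0.518, 0.0254, 0.2223]
tcp_rot: [[-0.692, -0.722, -0.0], [-0.722, 0.692, 0.0], [0.0, 0.0, -1.0]]
force: [0.8, 0.5, -0.2]
gripper_width: 0.0872
gripper_force: 0.0
[-37.4   5.4  32.2 101.1  -2.8  74.4 131.8] [0.5197 0.0204 0.2225] [[-0.691, -0.723, 0.001], [-0.723, 0.691, -0.002], [0.001, -0.002, -1.0]] 17.802543727836504
```

View pics/w1.png

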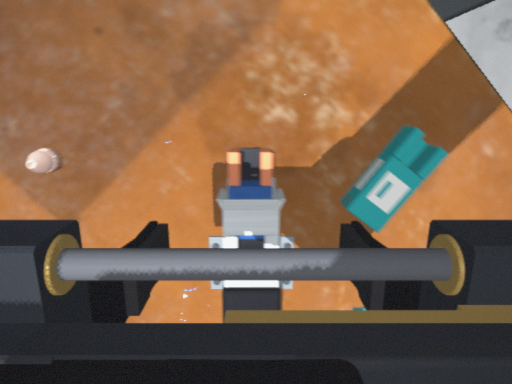

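The wrist view shows the fork tips at (233,152)-(268,152), the mouth lips along row ~195 and the housing below. The arm was still settling, so I'll settle it and measure.

```bash
python3 -m handwheel '0 0 0 0;0 0 0 0;0 0 0 0;0 0 0 0;0 0 0 0'|head -2
python3 - <<'E'
from h import *
o=get_obs();T=pose('wrist',o);p,d=grab_frame('wrist')
print(np.round(o['tcp_pos'],4),np.abs(o['dq']).max())
np.savez('w2.npz',p=p,d=d,T=T);cv2.imwrite('pics/w2.png',cv2.resize(p[130:300,180:320,::-1],None,fx=3.5,fy=3.5,interpolation=cv2.INTER_CUBIC))
P=cloud('wrist',d,T)
hsv=cv2.cvtColor(p,cv2.COLOR_RGB2HSV).astype(int)
# top faces by depth height
a=np.radians(45.8);c,s=np.cos(a),np.sin(a)
O=np.array([.5045,.011])
def loc(q):q=q[:,:2]-O;return np.c_[q@[c,s],q@[-s,c]]*1000
win=np.zeros(d.shape,bool);win[130:300,180:320]=1
m=win&(abs(P[...,2]-.038)<.004)&(loc(P.reshape(-1,3))[:,0].reshape(d.shape)<40)
L=loc(P[m]);print('fork z',np.median(P[m][:,2]),np.percentile(L,[1,99],axis=0),len(L))
m=win&(P[...,2]>.046)&(P[...,2]<.056);L=loc(P[m]);print('sleeve',np.median(P[m][:,2]),np.percentile(L,[1,99],axis=0),len(L))
for x0 in range(40,150,15):
    k=L[(L[:,0]>x0)&(L[:,0]<x0+15)]
    if len(k)>9:print(x0,len(k),np.percentile(k[:,1],[2,98]))
m=win&(P[...,2]>.029)
L=loc(P[m])
for x0 in range(-5,40,9):
    k=L[(L[:,0]>x0)&(L[:,0]<x0+9)]
    if len(k)>9:print('f',x0,len(k),np.percentile(k[:,1],[2,98]))
E
```

```text
time_s: 2.65
tcp_pos: [0.5175, 0.0269, 0.2226]
[0.5175 0.0269 0.2226] 0.11634032759647665
fork z 0.03822247908911022 [[ -0.53049403 -24.84308244]
 [ 39.33921367  20.66942934]] 1012
sleeve 0.05061111516906236 [[ 45.65097484 -31.93616509]
 [148.00673354  30.01623422]] 3051
40 544 [-33.51055698  31.1070024 ]
55 762 [-29.57689089  27.25766712]
70 758 [-28.95963726  26.53404931]
85 391 [-30.22063919  27.76707463]
130 322 [-28.91520724  26.77654119]
145 268 [-32.09452502  31.12293915]
f -5 123 [-24.47007233  20.55868507]
f 4 214 [-24.6096397   20.66801902]
f 13 199 [-24.74526688  20.85783079]
f 22 198 [-24.9173678   19.94418239]
f 31 306 [-23.9902668  20.0427853]
```

View pics/w2.png

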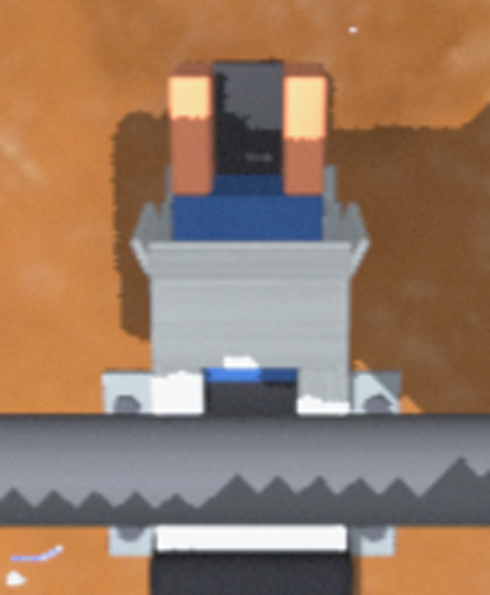

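```bash
python3 -m handwheel '0 -0.017 0.25 0.002;0 -0.017 0.5 0.002;0 -0.017 0.75 0.002;0 -0.017 0.95 0.002;0 -0.017 1 0.002'
python3 -m handwheel '0 0 0.078 0;0 0 0.078 0;0 0 0.078 0;0 0 0.078 0;0 0 0.078 0'
```

```text
time_s: 3.32
tcp_pos: [0.5185, 0.024, 0.0205]
tcp_rot: [[-0.699, -0.715, -0.004], [-0.715, 0.699, -0.001], [0.003, 0.002, -1.0]]
force: [-0.2, -0.0, 0.4]
gripper_width: 0.087
gripper_force: 0.0
time_s: 3.95
tcp_pos: [0.5204, 0.0243, 0.0074]
tcp_rot: [[-0.699, -0.715, 0.001], [-0.715, 0.699, 0.0], [-0.001, -0.0, -1.0]]
force: [-0.1, 1.1, -0.0]
gripper_width: 0.0869
gripper_force: 0.0
```

Close the fingers, then pull along tool +x (outward).

```bash
python3 -m handwheel '0 0 0 0;0 0 0 0;0 0 0 0;0 0 0 0;0 0 0 0' -1 30
python3 -m handwheel '0 0 0 0;0 0 0 0;0.02 0 0 0;0.06 0 0 0;0.1 0 0 0'
```

```text
time_s: 4.58
tcp_pos: [0.52, 0.0242, 0.0069]
tcp_rot: [[-0.699, -0.715, -0.0], [-0.715, 0.699, 0.0], [-0.0, 0.0, -1.0]]
force: [-0.4, 1.3, -0.3]
gripper_width: 0.0456
gripper_force: 30.0
time_s: 5.2
tcp_pos: [0.5056, 0.0094, 0.0069]
tcp_rot: [[-0.7, -0.715, -0.0], [-0.715, 0.7, 0.0], [-0.0, 0.0, -1.0]]
force: [1.6, 0.0, -0.4]
gripper_width: 0.0458
gripper_force: 30.0
```

```bash
python3 -m handwheel '0.1 0 0 0;0.2 0 0 0;0.3 0 0 0;0.4 0 0 0;0.4 0 0 0'
python3 -m handwheel '0 0 0.008 0;0 0 0.016 0;0 0 0.016 0;0 0 0.016 0;0 0 0.016 0'
python3 -m handwheel '0 0 0 0;0 0 0 0;0 0 0 0;0 0 0 0;0 0 0 0' 1
python3 - <<'E'
from h import *
p,d=grab_frame('top');cv2.imwrite('pics/t2.png',cv2.resize(p[150:250,185:305,::-1],None,fx=5,fy=5,interpolation=cv2.INTER_CUBIC))
print(np.round(get_obs()['joint_pos'],1))
E
```

```text
time_s: 5.82
tcp_pos: [0.4488, -0.0485, 0.0069]
tcp_rot: [[-0.701, -0.713, -0.001], [-0.713, 0.701, 0.0], [0.0, 0.001, -1.0]]
force: [0.1, 0.9, 0.2]
gripper_width: 0.0461
gripper_force: 30.0
time_s: 6.45
tcp_pos: [0.4502, -0.0472, 0.0037]
tcp_rot: [[-0.699, -0.715, 0.0], [-0.715, 0.699, 0.0], [-0.0, -0.0, -1.0]]
force: [0.7, -0.5, -0.9]
gripper_width: 0.0461
gripper_force: 30.0
time_s: 7.08
tcp_pos: [0.4501, -0.0472, 0.0037]
tcp_rot: [[-0.699, -0.715, -0.0], [-0.715, 0.699, 0.0], [-0.0, 0.0, -1.0]]
force: [-0.5, -0.2, -0.1]
gripper_width: 0.0844
gripper_force: 0.0
[-29.   13.8  31.9 122.8 -10.1  45.9 144.9]
```

View pics/t2.png

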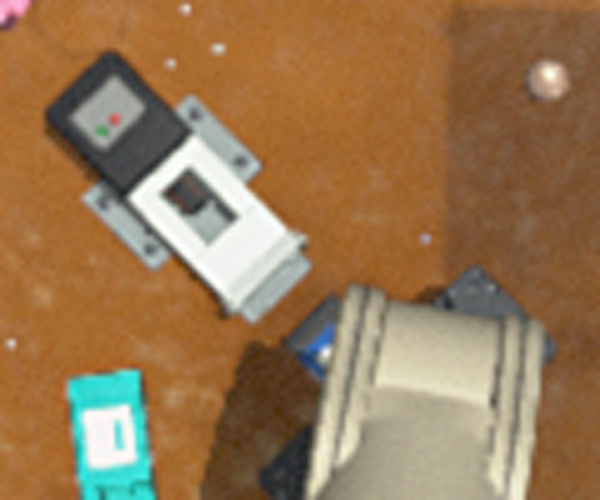

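The pack is fully out (its black end at about (315,320) in the crop), under the arm and clear of the mouth. Now re-grip near the black end.

```bash
python3 -m handwheel '-0.08 0 0 0;-0.17 0 0 0;-0.26 0 0 0;-0.35 0 0 0;-0.35 0 0 0'
python3 -m handwheel '0 0 0 0;0 0 0 0;0 0 0 0;0 0 0 0;0 0 0 0' -1 40
python3 -m handwheel '0 0 -0.08 0;0 0 -0.16 0;0 0 -0.24 0;0 0 -0.32 0;0 0 -0.4 0'
python3 - <<'E'
from h import *
print(np.round(get_obs()['joint_pos'],1))
E
```

```text
time_s: 7.75
tcp_pos: [0.5, 0.0041, 0.0036]
tcp_rot: [[-0.698, -0.716, 0.0], [-0.716, 0.698, -0.0], [-0.0, -0.0, -1.0]]
force: [-0.3, 0.4, 0.6]
gripper_width: 0.0869
gripper_force: 0.0
time_s: 8.38
tcp_pos: [0.499, 0.0028, 0.0038]
tcp_rot: [[-0.7, -0.715, -0.0], [-0.715, 0.7, 0.0], [-0.0, 0.0, -1.0]]
force: [-1.3, -0.2, 1.8]
gripper_width: 0.0458
gripper_force: 40.0
time_s: 9.0
tcp_pos: [0.4991, 0.0028, 0.085]
tcp_rot: [[-0.699, -0.715, 0.0], [-0.715, 0.699, 0.0], [-0.0, -0.0, -1.0]]
force: [0.2, 0.2, -1.2]
gripper_width: 0.0458
gripper_force: 40.0
[-34.4  11.3  31.8 113.1  -7.   57.4 136.3]
```

```bash
python3 -m handwheel '0.06 0 0 0.05;0.12 0 0 0.1;0.18 0 0 0.15;0.24 0 0 0.2;0.3 0 0 0.25' | head -3
python3 -m handwheel '0 0 0 0.05;0 0 0 0.1;0 0 0 0.15;0 0 0 0.2;0 0 0 0.25'|head -3
python3 -m handwheel '0 0 0 0.05;0 0 0 0.1;0 0 0 0.15;0 0 0 0.2;0 0 0 0.25'|head -3
python3 -m handwheel '0 0 0 0.05;0 0 0 0.1;0 0 0 0.15;0 0 0 0.2;0 0 0 0.25'|head -3
python3 -m handwheel '0 0 0 0;0 0 0 0;0 0 0 0;0 0 0 0;0 0 0 0'
python3 - <<'E'
from h import *
o=get_obs();T=pose('wrist',o);p,d=grab_frame('wrist');p2,d2=grab_frame('top')
print(np.round(o['joint_pos'],1),np.round(o['tcp_pos'],4))
np.savez('w3.npz',p=p,d=d,T=T,p2=p2,d2=d2);cv2.imwrite('pics/w3.png',p[:,:,::-1])
E
```

```text
time_s: 9.62
tcp_pos: [0.4568, -0.0404, 0.0843]
tcp_rot: [[-1.0, -0.006, 0.0], [-0.006, 1.0, 0.0], [-0.0, 0.0, -1.0]]
time_s: 10.25
tcp_pos: [0.4571, -0.0401, 0.0843]
tcp_rot: [[-0.711, 0.703, 0.0], [0.703, 0.711, 0.0], [0.0, 0.0, -1.0]]
time_s: 10.88
tcp_pos: [0.4571, -0.0401, 0.0843]
tcp_rot: [[-0.006, 1.0, 0.0], [1.0, 0.006, 0.0], [0.0, 0.0, -1.0]]
time_s: 11.5
tcp_pos: [0.4571, -0.04, 0.0842]
tcp_rot: [[0.703, 0.711, 0.0], [0.711, -0.703, 0.0], [0.0, -0.0, -1.0]]
time_s: 12.12
tcp_pos: [0.4571, -0.0401, 0.0837]
tcp_rot: [[0.699, 0.715, -0.0], [0.715, -0.699, 0.0], [-0.0, -0.0, -1.0]]
force: [-0.4, 0.2, -1.0]
gripper_width: 0.0459
gripper_force: 40.0
[-47.7   6.7  50.1 119.3  -6.2  56.5 -38.7] [ 0.4571 -0.0401  0.0837]
```

View pics/w3.png

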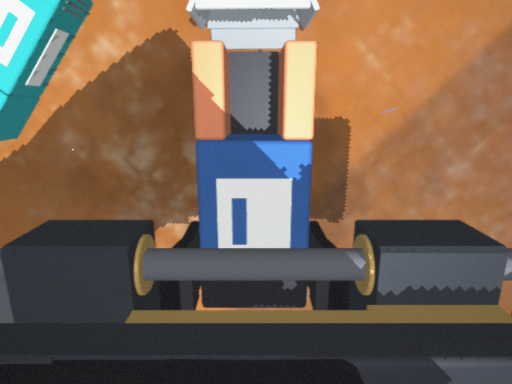

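The pack is held with its contacts pointing at the dock: fork tips at (208,42) and (300,42), mouth lips at the top (190–318, 5). Now measure it in the dock frame.

```bash
python3 - <<'E'
from h import *
Z=np.load('w3.npz');a=np.radians(45.8);c,s=np.cos(a),np.sin(a);O=np.array([.50536,.01016])
def loc(P):q=P[...,:2]-O;return np.stack([q@[c,s],q@[-s,c],P[...,2]],-1)*1000
L=loc(cloud('wrist',Z['d'],Z['T']));o=get_obs();print('tcp',loc(o['tcp_pos']))
w=np.zeros((384,512),bool);w[30:245,170:340]=1
m=w&(L[...,2]>100)&(L[...,2]<130);q=L[m]
print('top z',np.median(q[:,2]),'tip x',np.percentile(q[:,0],99),len(q))
for x in range(-60,25,10):
    k=q[(q[:,0]>x)&(q[:,0]<x+10)]
    if len(k)>20:e=np.percentile(k[:,1],[1.5,98.5]);print(x,len(k),np.round(e,1),'c',round(e.mean(),2),'z',round(np.median(k[:,2]),1))
w=np.zeros((384,512),bool);w[0:48,170:340]=1
for lo,hi in((44,60),(1,8)):
    k=L[w&(L[...,2]>lo)&(L[...,2]<hi)];
    if len(k):print(lo,len(k),np.percentile(k,[1,99],axis=0).round(1).tolist())
L2=loc(cloud('top',Z['d2']));k=L2[(L2[...,2]>46)&(L2[...,2]<55)&(L2[...,0]>50)&(L2[...,0]<145)&(abs(L2[...,1])<40)]
for x in range(55,140,15):
    j=k[(k[:,0]>x)&(k[:,0]<x+15)]
    if len(j)>20:e=np.percentile(j[:,1],[1.5,98.5]);print('top',x,np.round(e,1),e.mean().round(2))
E
```

```text
tcp [-69.70685727  -0.43639837  83.7021536 ]
top z 114.13470682847695 tip x 19.285790891380405 19199
-60 2460 [-31.1  30.7] c -0.19 z 114.3
-50 2591 [-22.1  21.9] c -0.09 z 114.5
-40 2770 [-22.2  21.9] c -0.15 z 114.4
-30 2889 [-22.1  21.9] c -0.1 z 114.1
-20 2467 [-22.2  22. ] c -0.09 z 113.8
-10 1817 [-22.5  22.2] c -0.14 z 114.0
0 1965 [-22.7  22.1] c -0.29 z 114.0
10 2027 [-22.7  22.2] c -0.25 z 113.9
20 62 [-22.2  20.9] c -0.66 z 113.0
44 1285 [[45.1, -33.1, 45.3], [49.9, 34.2, 56.2]]
1 3457 [[35.3, -54.5, 1.0], [59.8, 51.2, 6.1]]
top 55 [-27.8  27.5] -0.18
top 70 [-27.5  27.6] 0.06
top 85 [-28.2  27.9] -0.15
top 100 [-29.7  28.1] -0.78
top 115 [-29.3  28.3] -0.5
top 130 [-29.   28.4] -0.31
```

Pack and dock axes agree within about 0.5 mm. Lower to 2 mm above the sleeve floor and insert.

```bash
python3 -m handwheel '0 0 0.1 0;0 0 0.2 0;0 0 0.3 0;0 0 0.37 0;0 0 0.37 0' | head -3
python3 -m handwheel '0.04 0 0 0;0.08 0 0 0;0.12 0 0 0;0.16 0 0 0;0.2 0 0 0'
python3 -m handwheel '0.04 0 0 0;0.08 0 0 0;0.12 0 0 0;0.16 0 0 0;0.16 0 0 0'
```

```text
time_s: 12.85
tcp_pos: [0.4565, -0.0403, 0.0091]
tcp_rot: [[0.7, 0.715, -0.002], [0.715, -0.7, -0.001], [-0.002, -0.001, -1.0]]
time_s: 13.48
tcp_pos: [0.4855, -0.011, 0.0098]
tcp_rot: [[0.699, 0.715, 0.0], [0.715, -0.699, 0.0], [0.0, -0.0, -1.0]]
force: [-0.5, 0.1, -1.6]
gripper_width: 0.0457
gripper_force: 40.0
time_s: 14.1
tcp_pos: [0.5079, 0.0118, 0.0097]
tcp_rot: [[0.699, 0.715, 0.0], [0.715, -0.699, -0.0], [0.0, 0.0, -1.0]]
force: [-0.5, -0.4, -1.3]
gripper_width: 0.0457
gripper_force: 40.0
```

```bash
python3 -m handwheel '0.03 0 0 0;0.06 0 0 0;0.09 0 0 0;0.12 0 0 0;0.12 0 0 0'
python3 -m handwheel '0 0 0.005 0;0 0 0.005 0;0 0 0.005 0;0 0 0.005 0;0 0 0.005 0'
python3 -m handwheel '0 0 0 0;0 0 0 0;0 0 0 0;0 0 0 0;0 0 0 0' 1
python3 -m handwheel '-0.06 0 0 0;-0.12 0 0 0;-0.18 0 0 0;-0.24 0 0 0;-0.3 0 0 0' -
```

```text
time_s: 14.72
tcp_pos: [0.5243, 0.0288, 0.0094]
tcp_rot: [[0.699, 0.715, -0.0], [0.715, -0.699, -0.0], [-0.0, -0.0, -1.0]]
force: [2.0, 0.1, -5.1]
gripper_width: 0.0457
gripper_force: 40.0
time_s: 15.35
tcp_pos: [0.5243, 0.0285, 0.0088]
tcp_rot: [[0.7, 0.715, 0.0], [0.715, -0.7, 0.0], [0.0, -0.0, -1.0]]
force: [0.5, 0.8, -0.5]
gripper_width: 0.0456
gripper_force: 40.0
time_s: 15.98
tcp_pos: [0.5242, 0.0285, 0.0087]
tcp_rot: [[0.699, 0.715, 0.0], [0.715, -0.699, 0.0], [0.0, -0.0, -1.0]]
force: [-0.9, -0.6, 0.3]
gripper_width: 0.0842
gripper_force: 0.0
time_s: 16.6
tcp_pos: [0.4816, -0.015, 0.0087]
tcp_rot: [[0.7, 0.715, 0.0], [0.715, -0.7, 0.0], [0.0, -0.0, -1.0]]
force: [0.2, 0.3, -0.2]
gripper_width: 0.087
gripper_force: 0.0
```

```bash
python3 -m handwheel '0 0 0 0;0 0 0 0;0 0 0 0;0 0 0 0;0 0 0 0' -1 20
python3 -m handwheel '0 0 0 0;0 0 0 0;0.04 0 0 0;0.08 0 0 0;0.12 0 0 0'
python3 -m handwheel '0.03 0 0 0;0.06 0 0 0;0.09 0 0 0;0.12 0 0 0;0.12 0 0 0'
```

```text
time_s: 17.23
tcp_pos: [0.4823, -0.0143, 0.0087]
tcp_rot: [[0.699, 0.715, -0.0], [0.715, -0.699, -0.0], [-0.0, -0.0, -1.0]]
force: [-0.3, -0.2, 0.1]
gripper_width: 0.0448
gripper_force: 0.0
time_s: 17.85
tcp_pos: [0.4996, 0.0035, 0.0087]
tcp_rot: [[0.699, 0.715, 0.0], [0.715, -0.699, 0.0], [0.0, 0.0, -1.0]]
force: [0.3, 0.1, -1.2]
gripper_width: 0.0018
gripper_force: 0.0
time_s: 18.48
tcp_pos: [0.5162, 0.0205, 0.0087]
tcp_rot: [[0.699, 0.715, 0.0], [0.715, -0.699, 0.0], [0.0, 0.0, -1.0]]
force: [0.2, -0.6, 0.6]
gripper_width: 0.0006
gripper_force: 0.0
```

```bash
python3 -m handwheel '0.01 0 0 0;0.02 0 0 0;0.03 0 0 0;0.04 0 0 0;0.04 0 0 0'
python3 -m handwheel '0.003 0 0 0;0.006 0 0 0;0.009 0 0 0;0.012 0 0 0;0.015 0 0 0'
python3 - <<'E'
from h import *
a=np.radians(45.8);c,s=np.cos(a),np.sin(a);O=np.array([.50536,.01016])
q=np.array(get_obs()['tcp_pos'][:2])-O;print(q@[c,s],q@[-s,c])
E
```

```text
time_s: 19.1
tcp_pos: [0.5217, 0.0259, 0.0088]
tcp_rot: [[0.699, 0.715, 0.0], [0.715, -0.699, 0.0], [0.0, 0.0, -1.0]]
force: [0.2, -0.4, 1.1]
gripper_width: 0.0006
gripper_force: 0.0
time_s: 19.73
tcp_pos: [0.5232, 0.0275, 0.0087]
tcp_rot: [[0.7, 0.715, -0.001], [0.715, -0.7, -0.0], [-0.001, -0.0, -1.0]]
force: [-2.3, -4.3, 3.9]
gripper_width: 0.0005
gripper_force: 2.4
0.024877619019179516 -0.0007445193840418182
```

```bash
python3 -m handwheel '0.003 0 0 0;0.006 0 0 0;0.009 0 0 0;0.012 0 0 0;0.012 0 0 0'
python3 - <<'E'
from h import *
a=np.radians(45.8);c,s=np.cos(a),np.sin(a);O=np.array([.50536,.01016])
o=get_obs();q=np.array(o['tcp_pos'][:2])-O;print(q@[c,s],q@[-s,c])
T=pose('wrist',o);p,d=grab_frame('wrist');np.savez('w4.npz',p=p,d=d,T=T)
P=cloud('wrist',d,T);q=P[...,:2]-O;L=np.stack([q@[c,s],q@[-s,c],P[...,2]],-1)*1000
cv2.imwrite('pics/w4.png',p[:,:,::-1])
E
```

```text
time_s: 20.35
tcp_pos: [0.5233, 0.0275, 0.0085]
tcp_rot: [[0.701, 0.713, -0.004], [0.713, -0.701, -0.001], [-0.004, -0.002, -1.0]]
force: [-11.5, -7.7, 10.9]
gripper_width: 0.0003
gripper_force: 6.6
0.02493548556956593 -0.0007951212865878274
```

View pics/w4.png

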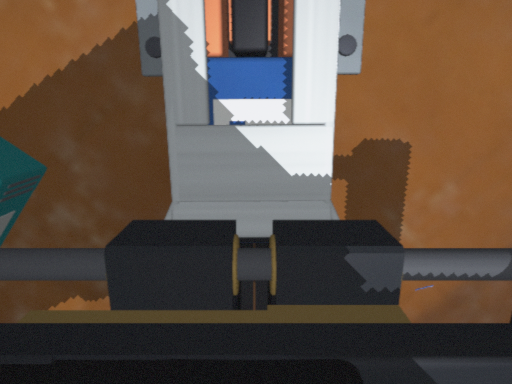

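Through the roof window the fork straddles the black tongue, with the blue/copper boundary at row ~57 (cols 208–292). I'll compute how deep it is.

```bash
python3 - <<'E'
from h import *
a=np.radians(45.8);c,s=np.cos(a),np.sin(a);O=np.array([.50536,.01016])
Z=np.load('w4.npz')
def X(P):q=P[...,:2]-O;return np.stack([q@[c,s],q@[-s,c],P[...,2]],-1)*1000
print('boundary',X(onplane('wrist',[(220,57),(285,57)],.038,Z['T'])).round(1))
L=X(cloud('wrist',Z['d'],Z['T']))
print('window near edge',X(onplane('wrist',[(250,125)],.05,Z['T'])).round(1),'lip',X(onplane('wrist',[(250,203)],.05,Z['T'])).round(1))
print('boundary depth z',L[60:90:8,250].round(1).tolist())
E
```

```text
boundary [[109.3  11.3  38. ]
 [109.2 -12.4  38. ]]
window near edge [[85.6  0.4 50. ]] lip [[57.3  0.6 50. ]]
boundary depth z [[108.2, 0.4, 38.2], [105.4, 0.4, 38.9], [102.6, 0.4, 39.6], [99.8, 0.4, 39.7]]
```

```bash
python3 -m handwheel '0.003 0 0 0;0.006 0 0 0;0.009 0 0 0;0.009 0 0 0;0.009 0 0 0'
python3 -m handwheel '-0.02 0 0 0;-0.06 0 0 0;-0.15 0 0 0;-0.24 0 0 0;-0.33 0 0 0'
python3 -m handwheel '0 0 -0.1 0;0 0 -0.2 0;-0.05 0 -0.3 0;-0.1 0 -0.4 0;-0.1 0 -0.4 0'
python3 - <<'E'
from h import *
a=np.radians(45.8);c,s=np.cos(a),np.sin(a);O=np.array([.50536,.01016])
o=get_obs();T=pose('wrist',o);p,d=grab_frame('wrist')
P=cloud('wrist',d,T);q=P[...,:2]-O;L=np.stack([q@[c,s],q@[-s,c],P[...,2]],-1)*1000
cv2.imwrite('pics/w5.png',p[:,:,::-1])
k=L[(abs(L[...,1])<15)&(L[...,0]>20)&(L[...,0]<140)]
for x in range(20,90,4):
    j=k[(k[:,0]>x)&(k[:,0]<x+4)]
    if len(j):print(x,len(j),np.percentile(j[:,2],[10,50,90]).round(1))
m=(abs(L[...,1])<20)&(L[...,2]>12)&(L[...,2]<36)&(L[...,0]<60);print('black face X',np.percentile(L[m][:,0],[5,25,50]) if m.any() else None)
E
```

```text
time_s: 21.02
tcp_pos: [0.5234, 0.0275, 0.0083]
tcp_rot: [[0.701, 0.713, -0.006], [0.713, -0.701, -0.002], [-0.006, -0.003, -1.0]]
force: [-17.6, -12.1, 17.0]
gripper_width: 0.0008
gripper_force: 10.0
time_s: 21.65
tcp_pos: [0.4792, -0.0174, 0.0087]
tcp_rot: [[0.7, 0.714, -0.0], [0.714, -0.7, 0.0], [0.0, -0.0, -1.0]]
force: [-0.1, -0.4, -0.3]
gripper_width: 0.0001
gripper_force: 0.0
time_s: 22.28
tcp_pos: [0.4664, -0.0312, 0.0896]
tcp_rot: [[0.7, 0.714, 0.002], [0.714, -0.7, 0.002], [0.003, -0.0, -1.0]]
force: [0.1, -0.2, -0.0]
gripper_width: 0.0005
gripper_force: 0.0
20 234 [-0.7  0.2  0.9]
24 248 [-0.6  0.3  1.1]
28 252 [-0.7  0.3  1.2]
32 551 [-0.2  9.7 33. ]
36 420 [37.  38.3 39.3]
40 374 [37.6 38.6 39.5]
44 688 [38.  40.  55.3]
48 413 [52.6 53.7 54.8]
52 403 [50.6 51.7 52.8]
56 432 [49.3 50.3 51.2]
60 461 [49.4 50.3 51.2]
64 118 [49.2 50.1 50.9]
black face X [35.56741998 35.65801976 35.70985608]
```

View pics/w5.png

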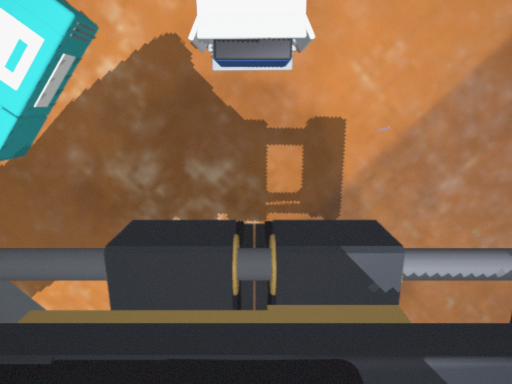

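The black end face sits at (252,62), about 10 mm out of the lips, so the pack is fully home. The gripper is clear of everything.

```bash
python3 -c "
from rig import *
print(hand_in())"
```

```text
the job is handed in; nothing more can be done
None
```

The pack was pulled out, turned end for end and pushed in contacts first against the stop, its black end about 10 mm out of the mouth; the bystanders were not touched, and the job is handed in (about 22 s used).

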